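# Dispense one porous disc and slide it into its nest

## Robot

A 6-joint arm with a two-finger parallel gripper is mounted at the origin on a cart in front of the work surface, level with it; the furniture and walls round the work are solid. World frame = base frame: x ahead of the robot, y to its left, z up, the work surface at z = 0. Lengths are in m, angles in rad, forces in N, time in s.
With the tool pointing down it reaches from about 0.3 to 0.825 m from the base axis. Payload 5.4 kg.
Tool frame: the origin (TCP) lies on the mounting face of the last link; the fingertips stand 190 mm ahead of it and the grasp point (between the pads) lies 171 mm ahead of it (manip.tcp_to_grasp is the distance from the TCP to the grasp point, in m); z points along the fingers, y is the line along which they close (so a half turn about z gives the same grasp; the last joint's range is limited). The gripper opens to 92 mm and grips with 3 to 60 N. Pads are 20 mm wide; open, the fingers measure 128 mm over their backs; the gripper's body (75 mm by 189 mm) begins 69 mm behind the grasp point.
Start: joints at [-1.33, 0.158, 1.597, -0, 1.386, -0.21], TCP at [0.25, -0.518, 0.405] pointing down, gripper open.
Joint ranges: [-2.91, 2.91], [-0.94, 2.29], [0.18, 2.7], [-1.29, 4.43], [0.17, 2.64], [-3, 3]. Speed limits (rad/s): [2.57, 2.57, 3.14, 3.14, 3.14, 3.14].

## Interface

Orientations are given as a unit quaternion [x, y, z, w].
In Python, from workcell import manip gives the robot as it stands.
- The arm moves only by the tool drive_tool, never from a script. Its argument "commands" is text: rows parted by semicolons, each of 7 numbers parted by spaces: the opening in per cent of the stroke, from 0 (shut) to 100 (fully open), then the shift along the world's x, y, z in cm, then the turn, a rotation vector about the world's x, y, z in rad. In form: grip x y z ax ay az; .... A call has 1 to 20 rows; each row is the pose to reach, as a shift and turn from the pose commanded when the call began; what a row does not reach only later rows make up. A row lasts 1/10 s, in which the tool goes at most 50 mm and 8.59 degrees, less where a joint would pass 70% of its speed; a pose out of reach is approached as far as the arm can. A call with a gripper value outside its range is refused whole. The fingers move at their own pace and stop on an object; "newtons" is the grip in N (left out, the last holds). Time passes only in rows, so rows that repeat a pose let the fingers close. It gives the time, the measured TCP pose, the force, the opening and the grip force at its end, in the units of the state.
- manip.get_state(): the state, without advancing time (a new reading comes with each control period).
- manip.grab_frame(name): name is "scene" or "top"; returns (picture, depth): 384x512x3 uint8, red, green, blue; 384x512 float32, m along the optical axis (not along the pixel's ray), 0 where there is no reading.
- manip.camera_model(name): a dict with "fx", "fy", "cx", "cy" (pixels), "extrinsics" (4x4, takes a point from camera to world coordinates). Camera axes: x right, y up, looking along -z (the intrinsics and any distortion apply to the point x, -y, -z); pixel columns grow to the right and rows downward; lengths in m; the calibration is good to about 2 mm. A picture is of the moment at which its call begins. camera_model takes no time and is no camera call.
- manip.sign_off(): hands the job in; it is judged then, once.
Trained networks look in the newest picture that a camera, given by its name, has taken for a name from the list of things; names that differ only in an ending like _2 or _b are one class to them, and where a whole thing is asked for, a point or a joint stands for the part that bears it (a point fixed in the world has none). Each returns a list of dicts, best first, with "confidence" (0 to 1); they miss things now and then, are a little off and sometimes report something else, mostly with a low value. They report only what shows in the picture. A call takes as long as a camera call.
- manip.find_in(camera, thing): "pixel" ([row, column] in pixels, amid what is visible of it).
The state is a dict: "clock": time; "q": joint angles; "dq": joint speeds; "joint_torque": joint torques, N m; "tcp_pos": TCP position; "tool_rot": TCP orientation; "contact_force": force on the tool from outside, world axes, zero at the start; "wrist_torque": the same for the moment, N m; "finger_gap": finger opening in m; "grip_force": force on a finger pad.
Only numpy, scipy, OpenCV 4.12 (cv2) and the standard library are available. Lean on these libraries where they do the work, as an engineer would, in place of code of your own. Each camera call takes 0.05 s, during which the arm holds its last target. There are 200 camera calls.

## Task

A soil test needs a pair of porous discs, and one bronze disc already lies in its nest at one end of the dispenser's track. Press the red plunger of the dispenser all the way down once and let it spring back up, so that a single disc comes out of the magazine; then push that disc sideways along the track with the fingertips until it drops flat into the empty nest at the other end. Do not pick anything up, leave the other discs in place, and do not disturb the things on the bench.

Things in the scene. Friction and masses are not known exactly. Their poses are not given: they have to be found in the camera images.
- dispenser: porous-disc dispenser, fixed to the bench. Origin on the bench below the outlet, z up; -x points out of the outlet, roughly to the robot, +x back to magazine and plunger, y along the track. White drive housing behind: x 75 to 139 mm, y +-28 mm, top 61 mm above the bench
- outlet (a point): point on the track floor, 16 mm above the bench, mid-way between the nests, over which the ejected disc stops. The track is 42 mm wide (dispenser x -21 to +21 mm) with fences 5 mm high on both sides and an end stop 6 mm high at y = +-115 mm. The rear fence has a bevelled gap (50 mm wide) where the disc comes out
- magazine (a point): point at track-floor level in the middle of the magazine, 49.5 mm behind the outlet, where the lowest disc lies. The magazine has clear cheeks, is 56 mm high over the track floor and open above; its front strips stand at dispenser x = 25 mm and begin 10.5 mm above the track floor
- plunger_top (a point): centre of the top face of the round red plunger cap (36 mm across), 108 mm behind the outlet and 112 mm above the bench when up
- plunger (a joint): plunger travel in m: 0 = up, 0.030 = fully down on its stop. Pressing it down drives a pusher forward (54 mm in all) under the stack, which shoves the lowest disc out; about 4 N starts it, about 10 N brings it to the stop; a spring lifts it by itself when released, and the stack then drops by one disc
- empty_nest: the nest without a disc: grey insert 62 x 60 x 12 mm at one end of the track, its top half a mm below the track floor, with a round recess 46 mm across and 4 mm deep in its middle, open above. Origin at the centre of its underside, 3.5 mm above the bench; recess floor 8 mm above the origin. It may be at the left or the right end, 85 mm from the outlet
- full_nest: the same nest at the other end of the track, 85 mm from the outlet, which already holds a disc
- seated_disc: the disc that already lies in its nest: porous disc of sintered bronze (copper-coloured), 38 mm across, 8 mm thick, about 50 g; origin at the centre of its underside
- disc_1: the lowest disc of the stack of four in the magazine, the one that comes out: porous disc of sintered bronze (copper-coloured), 38 mm across, 8 mm thick, about 50 g; origin at the centre of its underside
- disc_2: disc number 2 from the bottom of the stack, stays in the magazine: same size
- disc_3: disc number 3 from the bottom of the stack, stays in the magazine: same size
- disc_4: disc number 4 from the bottom of the stack, stays in the magazine: same size
- field_book: bystander: dark green hard-cover field book, 178 x 126 x 18 mm; origin at the centre of its underside
- marker_2: bystander: felt marker with a red cap, 128 mm long, 15 mm thick; origin at the centre of its underside
- calculator: bystander: desk calculator, 125 x 78 x 17 mm; origin at the centre of its underside
- moisture_tin_6: bystander: round aluminium moisture tin with lid, 64 mm across, 42 mm high; origin at the centre of its underside
- weight_1: bystander: brass check weight with a knob, 34 mm across, 46 mm high; origin at the centre of its underside
- weight_2: bystander: smaller brass check weight, 26 mm across, 36 mm high; origin at the centre of its underside
- sample_jar_2: bystander: black sample jar with a yellow band, 75 mm across, 150 mm high; origin at the centre of its underside
- scissors: bystander: scissors with orange loops, 166 mm long, 10 mm high; origin at the centre of its underside

How it is judged:
By the outcome, as a careful person would: the job done as asked, in the order asked, and still so for the second after the job is handed in, with the robot touching nothing.
It also fails if it takes over 42 s, if anything falls off the work surface, if the arm or the gripper's body presses on something with over 40 N, if the wrist force passes 120 N, or if a joint passes its speed limit or range.

## Working session

There is one attempt and no reset: what is moved stays moved. The work goes in short steps, Python scripts to look and compute and a tool call to move; the robot and the scene stay as the last step left them, time stands still between calls to the robot, and variables do not carry over. Pictures are saved under pics/ and viewed, at most 11 in all, crops included, and the job is handed in when it is done.

Besides the shell and the picture viewer there is one more tool, called after "Request:" as a command line: name --argument value ..., lists and objects as JSON in quotes. drive_tool: Moves the arm, as the interface text tells. Its arguments: {"type":"object","properties":{"commands":{"type":"string"},"newtons":{"type":"number"}},"required":["commands"]}

```bash
mkdir -p pics
cat > h.py <<'E'
from workcell import manip
import numpy as np, cv2
def world(cam,r,c,d):
    m=manip.camera_model(cam);E=np.array(m["extrinsics"])
    return (E@np.array([(c-m["cx"])/m["fx"]*d,-(r-m["cy"])/m["fy"]*d,-d,1]))[:3]
def ray_z(cam,r,c,z):
    a=world(cam,r,c,0.0);b=world(cam,r,c,1.0);t=(z-a[2])/(b[2]-a[2]);return a+t*(b-a)
def proj(cam,p):
    m=manip.camera_model(cam);E=np.linalg.inv(np.array(m["extrinsics"]));q=E@np.append(p,1)
    return (m["cy"]-m["fy"]*q[1]/-q[2], m["cx"]+m["fx"]*q[0]/-q[2])
def med(dep,r,c,k=2):
    w=dep[int(r)-k:int(r)+k+1,int(c)-k:int(c)+k+1];w=w[w>0];return float(np.median(w)) if w.size else 0
E
python3 - <<'E'
from h import *
for cam in("top","scene"):
    p,d=manip.grab_frame(cam);cv2.imwrite(f"pics/{cam}0.png",p[:,:,::-1]);np.save(cam+"0.npy",d)
    m=manip.camera_model(cam);print(cam,{k:v for k,v in m.items() if k!="extrinsics"},np.round(m["extrinsics"],3).tolist())
    for t in("plunger_top","empty_nest","full_nest","seated_disc","disc_1","dispenser"):
        for f in manip.find_in(cam,t)[:3]:
            r,c=f["pixel"];print(t,np.round([r,c],1),round(f["confidence"],2),np.round(world(cam,r,c,med(d,r,c)),3))
s=manip.get_state();print(s)
E
```

```text
top {'fx': 477.6205121322476, 'fy': 477.6205121322476, 'cx': 252.86839193569878, 'cy': 198.03659612625398} [[-0.009, 0.983, -0.182, 0.321], [-1.0, -0.01, -0.006, 0.101], [-0.008, 0.182, 0.983, 1.575], [0.0, 0.0, 0.0, 1.0]]
plunger_top [233.7 281.5] 0.68 [0.491 0.018 0.011]
plunger_top [212.5 304.1] 0.27 [ 0.555 -0.055  0.045]
empty_nest [234.8 281.9] 0.53 [0.487 0.017 0.011]
empty_nest [197.  304.3] 0.35 [ 0.594 -0.05   0.111]
full_nest [248.7 201.2] 0.66 [0.444 0.281 0.015]
full_nest [231.8 327.9] 0.65 [ 0.495 -0.134  0.013]
disc_1 [250.1 200.1] 0.19 [0.439 0.284 0.015]
dispenser [224.8 305.3] 0.91 [ 0.519 -0.06   0.016]
scene {'fx': 387.88165928922456, 'fy': 387.88165928922456, 'cx': 256.8190535968491, 'cy': 192.25654525854853} [[-0.743, 0.513, -0.429, 0.087], [-0.669, -0.575, 0.47, 0.646], [-0.006, 0.637, 0.771, 1.001], [0.0, 0.0, 0.0, 1.0]]
empty_nest [210.3 296. ] 0.56 [0.496 0.014 0.01 ]
empty_nest [122.  314.3] 0.42 [ 0.639 -0.255  0.123]
seated_disc [179.1 322.9] 0.64 [ 0.507 -0.145  0.018]
seated_disc [210.9 297. ] 0.25 [0.493 0.013 0.009]
disc_1 [344.  195.9] 0.56 [0.424 0.51  0.009]
disc_1 [177.6 297.8] 0.5 [ 0.56  -0.072  0.047]
dispenser [188.  296.4] 0.91 [ 0.536 -0.035  0.046]
{'clock': 0.7, 'q': array([-1.33011039e+00,  1.58396950e-01,  1.59695187e+00,  3.06119954e-05,
        1.38619098e+00, -2.10122289e-01]), 'dq': array([-0.00049287, -0.00093924, -0.00065056, -0.00122683, -0.00224299,
       -0.0003466 ]), 'joint_torque': array([-6.47951565e-04, -3.85488081e+01, -3.22299242e+01,  6.99932501e-02,
        3.07864684e-02, -2.51521419e-05]), 'tcp_pos': array([ 0.25049652, -0.51756727,  0.404727  ]), 'tool_rot': array([9.74704495e-01, 2.23497531e-01, 1.54481030e-05, 2.61952104e-05]), 'contact_force': array([0.65312441, 0.85949428, 0.17420615]), 'wrist_torque': array([-0.04560858, -0.0054964 , -0.03274852]), 'grip_force': 0.0, 'finger_gap': 0.09188265371984272}
```

Run:
```python
from h import *
a=cv2.imread("pics/top0.png")[150:300,170:370];b=cv2.imread("pics/scene0.png")[90:250,220:400]
cv2.imwrite("pics/a.png",cv2.resize(a,(800,600),interpolation=cv2.INTER_CUBIC));
cv2.imwrite("pics/b.png",cv2.resize(b,(675,600),interpolation=cv2.INTER_CUBIC))
# red cap
for cam in("top","scene"):
    im=cv2.imread(f"pics/{cam}0.png");d=np.load(cam+"0.npy");h=cv2.cvtColor(im,cv2.COLOR_BGR2HSV)
    m=(((h[...,0]<6)|(h[...,0]>174))&(h[...,1]>140)&(h[...,2]>70)).astype(np.uint8)
    n,l,st,ce=cv2.connectedComponentsWithStats(m)
    for i in range(1,n):
        if st[i,4]>15:
            P=np.array([world(cam,r,c,d[r,c]) for r,c in zip(*np.where(l==i)) if d[r,c]>0])
            print(cam,np.round(ce[i][::-1],1),st[i],np.round(np.median(P,0),3))
            Q=P[abs(P[:,2]-.112)<.006]
            if len(Q)>8: print(" top pts",len(Q),Q.mean(0).round(4),(Q.min(0)+Q.max(0))/2,np.ptp(Q,0))
# heights above table in the surroundings: blobs
```

```text
top [  4.1 135.4] [131   0  10  10  78] [1.134 0.447 0.312]
top [194.1 303.8] [299 189  10  11  90] [ 0.603 -0.049  0.11 ]
 top pts 80 [ 0.6033 -0.0489  0.1109] [ 0.60373911 -0.04789699  0.11191147] [0.03271106 0.0290604  0.01135671]
top [230.7 169.2] [164 225  11  13  71] [0.504 0.387 0.01 ]
scene [117.3  25.1] [ 19 112  13  11  96] [1.131 0.451 0.31 ]
scene [161.3 284. ] [279 157  11   9  81] [ 0.606 -0.051  0.11 ]
 top pts 71 [ 0.6043 -0.0489  0.1103] [ 0.60462821 -0.05081871  0.11001837] [0.03329739 0.03429208 0.00762074]
scene [290.2 209.2] [206 283   8  16  73] [0.503 0.388 0.012]
scene [315.6 216.7] [215 314   5   5  16] [0.437 0.424 0.011]
```

View pics/a.png

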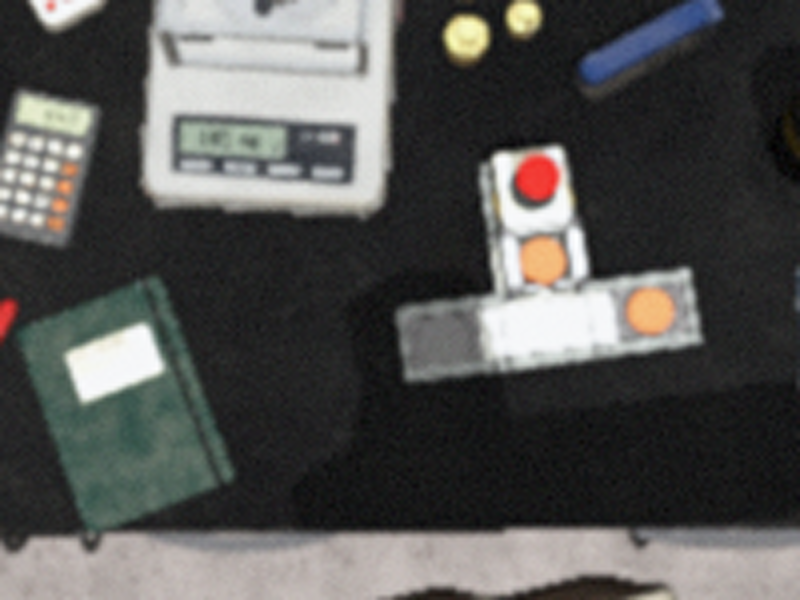

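View pics/b.png

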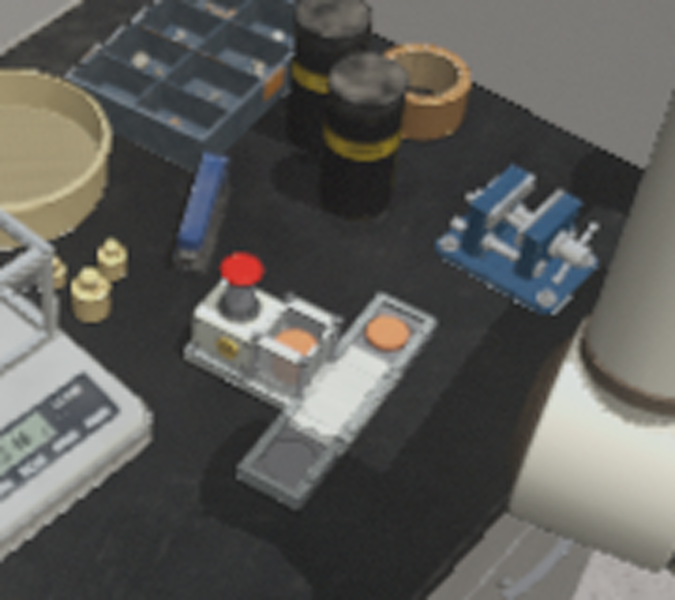

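View pics/scene0.png

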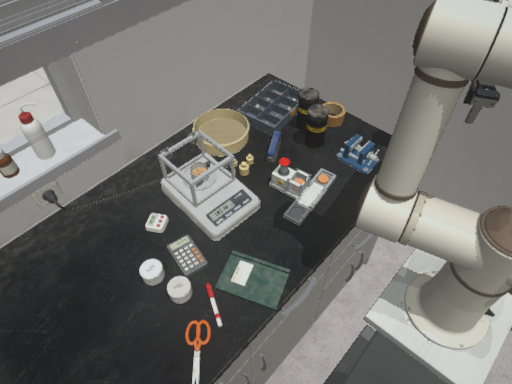

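The pictures show the red cap (top crop 537,178), the full nest at the right (650,310) with its disc, and the empty dark nest at the left (440,338); the bench in front of the track is clear. Next I fit the dispenser pose.

```bash
python3 - <<'E'
from h import *
from scipy.optimize import least_squares
obs=[]
for cam in("top","scene"):
    im=cv2.imread(f"pics/{cam}0.png");d=np.load(cam+"0.npy");h=cv2.cvtColor(im,cv2.COLOR_BGR2HSV)
    m=((h[...,0]>5)&(h[...,0]<20)&(h[...,1]>90)&(h[...,2]>120)).astype(np.uint8)
    n,l,st,ce=cv2.connectedComponentsWithStats(m)
    for i in range(1,n):
        if st[i,4]<40: continue
        r,c=ce[i][::-1];w=world(cam,r,c,med(d,r,c,1))
        if .4<w[0]<.65 and -.2<w[1]<.1: print(cam,ce[i][::-1].round(1),st[i],w.round(4),ray_z(cam,r,c,.0195).round(4),ray_z(cam,r,c,.048).round(4))
E
python3 - <<'E'
from h import *
# end corners of track: height map 8..26 mm
for cam in("top","scene"):
    d=np.load(cam+"0.npy");P=[]
    for r in range(100,300):
        for c in range(200,380):
            if d[r,c]>0:
                w=world(cam,r,c,d[r,c])
                if .40<w[0]<.60 and -.25<w[1]<.12 and .008<w[2]<.03:P.append(w)
    P=np.array(P);q=cv2.minAreaRect(P[:,:2].astype(np.float32)*1000);print(cam,len(P),q)
    # local fit with trimmed: PCA of points with x<.535
E
```

```text
top [214.8 305.4] [300 209  12  12 111] [ 0.5472 -0.0584  0.0471] [ 0.5513 -0.0613  0.0195] [ 0.5471 -0.0583  0.048 ]
top [227.2 332.1] [327 222  11  12 108] [ 0.5094 -0.1474  0.019 ] [ 0.5093 -0.1473  0.0195] [ 0.5059 -0.1428  0.048 ]
scene [178.3 322.8] [318 174  11   9  78] [ 0.5095 -0.1483  0.0172] [ 0.5085 -0.1464  0.0195] [ 0.4963 -0.1234  0.048 ]Traceback (most recent call last):
  File "<stdin>", line 8, in <module>
  File "h.py", line 4, in world
    m=manip.camera_model(cam);E=np.array(m["extrinsics"])
ValueError: time passes only in moves, steps and waits
```

Request:
drive_tool --commands "0 3 4 0 0 0 -0.1; 0 6 8 0 0 0 -0.2; 0 9 12 0 0 0 -0.31; 0 12 16 0 0 0 -0.31; 0 15 20 0 0 0 -0.31; 0 18 24 0 0 0 -0.31; 0 21 28 0 0 0 -0.31; 0 24 32 0 0 0 -0.31; 0 27 36 0 0 0 -0.31; 0 30 40 0 0 0 -0.31; 0 33 44 -1 0 0 -0.31; 0 35.3 46.9 -4 0 0 -0.31; 0 35.3 46.9 -7 0 0 -0.31; 0 35.3 46.9 -8 0 0 -0.31; 0 35.3 46.9 -8 0 0 -0.31; 0 35.3 46.9 -8 0 0 -0.31" --newtons 20

```text
clock: 2.3
tcp_pos: [0.6037, -0.0494, 0.3262]
tool_rot: [0.998, 0.07, 0.001, 0.0]
contact_force: [0.2, -0.5, 1.5]
finger_gap: 0.0007
grip_force: 0.0
```

Run:
```python
from h import *
s=manip.get_state();print(s["clock"],s["tcp_pos"],s["tool_rot"],s["contact_force"],s["finger_gap"])
p,d=manip.grab_frame("scene");cv2.imwrite("pics/s1.png",cv2.resize(p[60:260,180:420,::-1],(720,600),interpolation=cv2.INTER_CUBIC))
```

```text
2.3 [ 0.60367112 -0.04940083  0.32618779] [9.97563999e-01 6.97504084e-02 9.01630022e-04 3.68224432e-04] [ 0.2441213  -0.50994743  1.46868326] 0.0007125025230387866
```

View pics/s1.png

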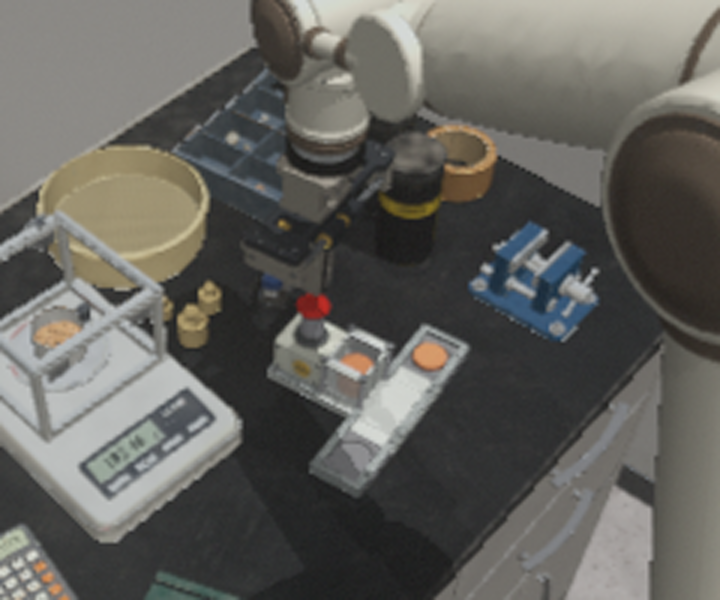

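The closed fingertips stand just above the red cap (313,300), and the gripper's long side lies along the track. Now I press.

Request:
drive_tool --commands "0 0 0 -1 0 0 0; 0 0 0 -2 0 0 0; 0 0 0 -2.5 0 0 0; 0 0 0 -3 0 0 0; 0 0 0 -3.5 0 0 0; 0 0 0 -4 0 0 0; 0 0 0 -4.4 0 0 0; 0 0 0 -4.8 0 0 0; 0 0 0 -5.1 0 0 0; 0 0 0 -5.1 0 0 0; 0 0 0 -5.1 0 0 0"

```text
clock: 3.45
tcp_pos: [0.6036, -0.0488, 0.2746]
tool_rot: [0.998, 0.07, -0.0, 0.0]
contact_force: [-3.1, -0.7, 7.4]
finger_gap: 0.0004
grip_force: 3.7
```

Request:
drive_tool --commands "0 0 0 -0.15 0 0 0; 0 0 0 -0.3 0 0 0; 0 0 0 -0.4 0 0 0; 0 0 0 -0.4 0 0 0; 0 0 0 -0.4 0 0 0"

```text
clock: 3.95
tcp_pos: [0.6037, -0.0488, 0.272]
tool_rot: [0.998, 0.07, -0.0, 0.0]
contact_force: [-7.5, 0.0, 16.3]
finger_gap: 0.0004
grip_force: 7.6
```

Request:
drive_tool --commands "0 0 0 -0.2 0 0 0; 0 0 0 -0.2 0 0 0; 0 0 0 -0.2 0 0 0"

```text
clock: 4.25
tcp_pos: [0.6038, -0.0487, 0.2719]
tool_rot: [0.998, 0.071, -0.0, 0.001]
contact_force: [-11.9, 1.1, 25.1]
finger_gap: 0.0007
grip_force: 12.8
```

Request:
drive_tool --commands "0 0 0 1 0 0 0; 0 0 0 2.5 0 0 0; 0 0 0 5 0 0 0; 0 0 0 8 0 0 0; 0 -3 -3 9 0 0 0; 0 -6 -7 9 0 0 0; 0 -9 -11 9 0 0 0; 0 -9 -15 9 0 0 0; 0 -9 -16 9 0 0 0; 0 -9 -16 9 0 0 0; 0 -9 -16 9 0 0 0"

```text
clock: 5.35
tcp_pos: [0.5137, -0.2078, 0.3575]
tool_rot: [0.998, 0.071, -0.0, -0.001]
contact_force: [-0.2, 0.4, 0.0]
finger_gap: 0.0006
grip_force: 0.0
```

Run:
```python
from h import *
for cam in("top","scene"):
    p,d=manip.grab_frame(cam);im=p[:,:,::-1].copy();h=cv2.cvtColor(im,cv2.COLOR_BGR2HSV)
    r0,c0=(170,250) if cam=="top" else (120,240)
    cv2.imwrite(f"pics/{cam}2.png",cv2.resize(im[r0:r0+90,c0:c0+120],(800,600),interpolation=cv2.INTER_CUBIC))
    m=((h[...,0]>5)&(h[...,0]<20)&(h[...,1]>90)&(h[...,2]>120)).astype(np.uint8)
    n,l,st,ce=cv2.connectedComponentsWithStats(m)
    for i in range(1,n):
        r,c=ce[i][::-1]
        if st[i,4]>30 and r0<r<r0+90 and c0<c<c0+120: print(cam,round(r,1),round(c,1),st[i,4],world(cam,r,c,med(d,r,c,1)).round(4),ray_z(cam,r,c,.024).round(4))
    for q in [(.604,-.049,.112)]: print("plunger px",proj(cam,q))
```

```text
top 215.3 305.2 106 [ 0.5472 -0.0587  0.0366] [ 0.549 -0.06   0.024]
top 227.4 331.9 112 [ 0.5092 -0.1474  0.0165] [ 0.5083 -0.1462  0.024 ]
top 231.1 306.7 97 [ 0.4973 -0.064   0.0212] [ 0.497  -0.0637  0.024 ]
plunger px (np.float64(193.73068782914913), np.float64(303.92220999360285))
scene 178.4 323.0 78 [ 0.509  -0.1488  0.0167] [ 0.5059 -0.1429  0.024 ]
scene 193.8 311.0 82 [ 0.4973 -0.0649  0.0203] [ 0.4958 -0.0623  0.024 ]
plunger px (np.float64(161.19369530803112), np.float64(283.9361344577148))
```

View pics/scene2.png

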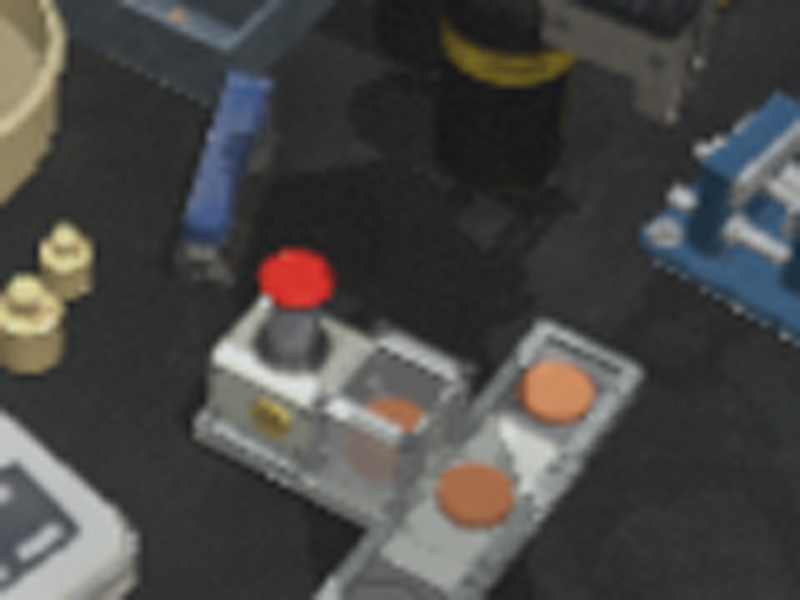

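View pics/top2.png

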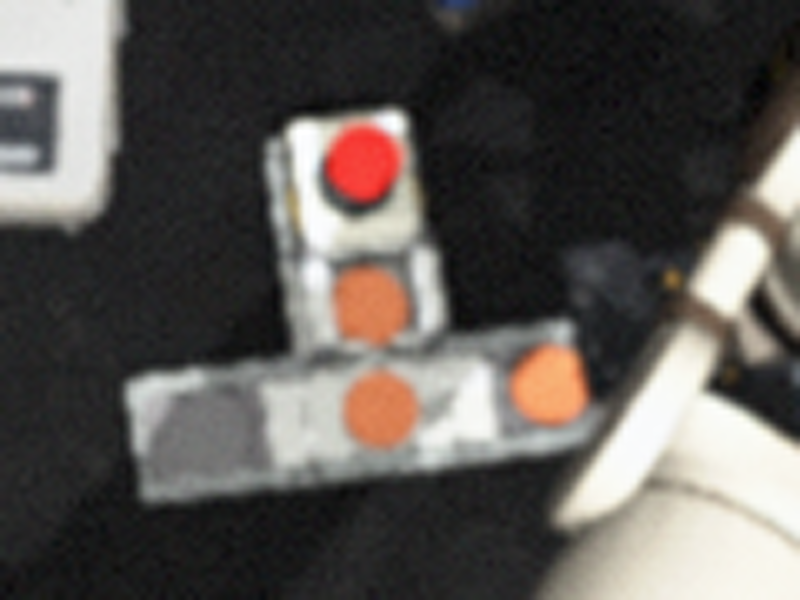

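The disc lies at the outlet (0.497, -0.064), the plunger is up (top crop 362,163), and the stack still sits in the magazine. I'll bring the fingertips down between the disc and the full nest.

Request:
drive_tool --commands "0 -0.5 4 0 0 0 0; 0 -1.1 8 -1 0 0 0; 0 -1.1 10.2 -4 0 0 0; 0 -1.1 10.2 -8 0 0 0; 0 -1.1 10.2 -11 0 0 0; 0 -1.1 10.2 -12.5 0 0 0; 0 -1.1 10.2 -13 0 0 0; 0 -1.1 10.2 -13 0 0 0; 0 -1.1 10.2 -13 0 0 0"

```text
clock: 6.35
tcp_pos: [0.5031, -0.1064, 0.2289]
tool_rot: [0.997, 0.071, 0.001, 0.0]
contact_force: [0.6, 0.5, -0.1]
finger_gap: 0.0006
grip_force: 0.0
```

Run:
```python
from h import *
s=manip.get_state();print(s["tcp_pos"],s["contact_force"])
p,d=manip.grab_frame("scene");cv2.imwrite("pics/s3.png",cv2.resize(p[120:230,250:390,::-1],(760,597),interpolation=cv2.INTER_CUBIC))
```

```text
[ 0.50314323 -0.10638316  0.22887008] [ 0.59508147  0.46467075 -0.07817133]
```

View pics/s3.png

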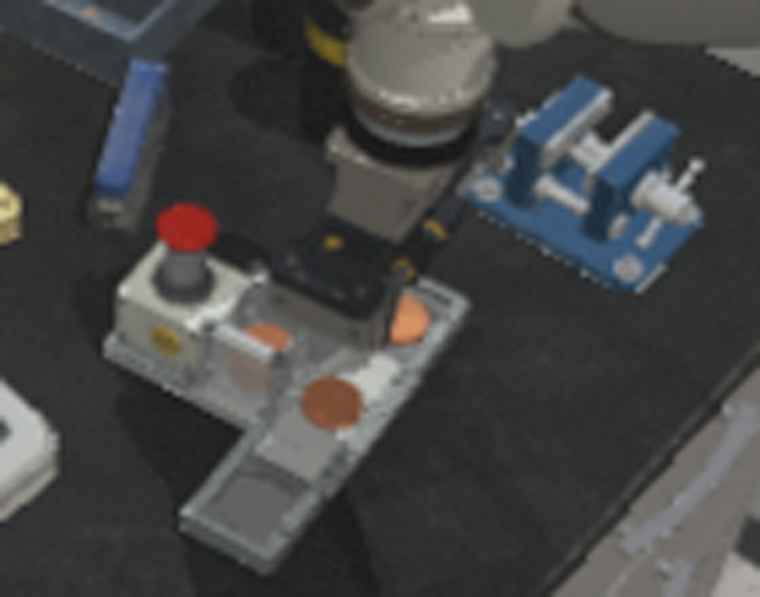

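The disc (332,402) is in the clear, and the fingers are above the gap between it and the seated disc (408,320). I'll go down gently.

Request:
drive_tool --commands "0 0 0 -0.7 0 0 0; 0 0 0 -1.2 0 0 0; 0 0 0 -1.6 0 0 0; 0 0 0 -1.9 0 0 0; 0 0 0 -1.9 0 0 0; 0 0 0 -1.9 0 0 0"

```text
clock: 7.0
tcp_pos: [0.5025, -0.1066, 0.2086]
tool_rot: [0.998, 0.07, -0.0, -0.0]
contact_force: [0.4, 0.9, 0.3]
finger_gap: 0.0006
grip_force: 0.0
```

Request:
drive_tool --commands "0 -0.1 0.7 0 0 0 0; 0 -0.2 1.4 0 0 0 0; 0 -0.3 2.1 0 0 0 0; 0 -0.4 2.8 0 0 0 0; 0 -0.5 3.5 0 0 0 0; 0 -0.6 4.2 0 0 0 0; 0 -0.7 4.9 0 0 0 0; 0 -0.8 5.6 0 0 0 0; 0 -0.9 6.3 0 0 0 0; 0 -0.95 6.8 0 0 0 0; 0 -1 7.3 0 0 0 0; 0 -1.05 7.7 0 0 0 0; 0 -1.1 7.9 0 0 0 0; 0 -1.1 7.9 0 0 0 0"

```text
clock: 8.4
tcp_pos: [0.4914, -0.0274, 0.2087]
tool_rot: [0.998, 0.07, -0.0, -0.0]
contact_force: [0.2, 0.7, 0.1]
finger_gap: 0.0008
grip_force: 0.0
```

Run:
```python
from h import *
s=manip.get_state();print(s["tcp_pos"],s["contact_force"])
p,d=manip.grab_frame("scene");im=p[:,:,::-1].copy();h=cv2.cvtColor(im,cv2.COLOR_BGR2HSV)
cv2.imwrite("pics/s4.png",cv2.resize(im[150:240,240:360],(800,600),interpolation=cv2.INTER_CUBIC))
m=((h[...,0]>5)&(h[...,0]<20)&(h[...,1]>90)&(h[...,2]>100)).astype(np.uint8)
n,l,st,ce=cv2.connectedComponentsWithStats(m)
for i in range(1,n):
    r,c=ce[i][::-1]
    if st[i,4]>20 and 150<r<250 and 240<c<360: print(r,c,st[i],ray_z("scene",r,c,.024),ray_z("scene",r,c,.0195),med(d,r,c,1) and world("scene",r,c,med(d,r,c,1)))
```

```text
[ 0.49144405 -0.02735986  0.20865719] [0.17194485 0.68469223 0.06596101]
178.72093023255815 324.95348837209303 [322 175   7   8  43] [ 0.50024794 -0.14619273  0.024     ] [ 0.50214938 -0.14984091  0.0195    ] [ 0.50285357 -0.15119202  0.01783343]
208.60493827160494 299.8395061728395 [295 204  11  10  81] [0.48555673 0.00938929 0.024     ] [0.48739051 0.00645757 0.0195    ] [0.48673516 0.0075053  0.0211082 ]
```

View pics/s4.png

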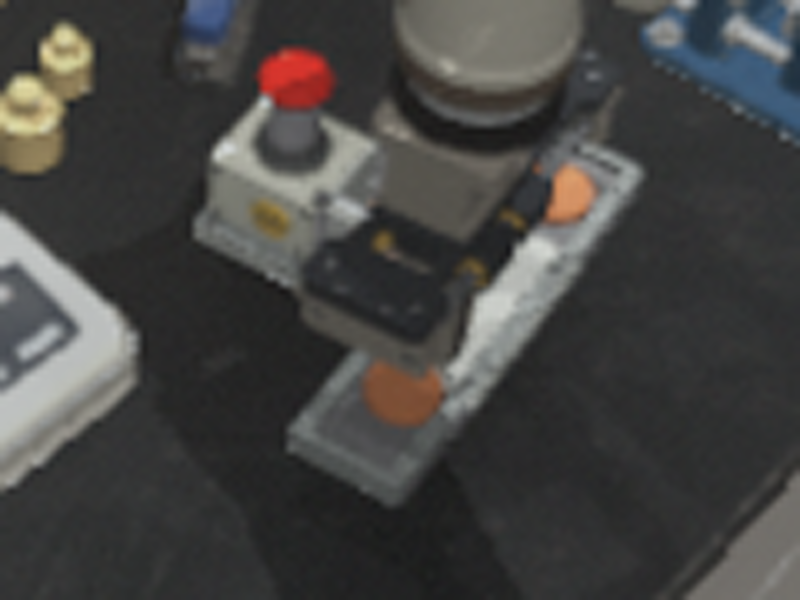

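The disc (403,393) is 12 mm short of the nest centre, still at full height, so the fingers are 18 mm thick as expected. I push on slowly.

Request:
drive_tool --commands "0 -0.05 0.3 0 0 0 0; 0 -0.1 0.6 0 0 0 0; 0 -0.1 0.8 0 0 0 0; 0 -0.15 1.0 0 0 0 0; 0 -0.15 1.1 0 0 0 0; 0 -0.15 1.1 0 0 0 0; 0 -0.15 1.1 0 0 0 0"

```text
clock: 9.15
tcp_pos: [0.49, -0.0166, 0.2087]
tool_rot: [0.998, 0.07, 0.0, 0.0]
contact_force: [0.4, -0.1, -0.2]
finger_gap: 0.0
grip_force: 0.0
```

Run:
```python
from h import *
s=manip.get_state();print(s["tcp_pos"],s["contact_force"])
p,d=manip.grab_frame("scene");im=p[:,:,::-1].copy();h=cv2.cvtColor(im,cv2.COLOR_BGR2HSV)
cv2.imwrite("pics/s5.png",cv2.resize(im[170:240,240:340],(800,560),interpolation=cv2.INTER_CUBIC))
m=((h[...,0]>5)&(h[...,0]<20)&(h[...,1]>90)&(h[...,2]>100)).astype(np.uint8)
n,l,st,ce=cv2.connectedComponentsWithStats(m)
for i in range(1,n):
    r,c=ce[i][::-1]
    if st[i,4]>20 and 195<r<250 and 240<c<360:
        P=np.array([world("scene",a,b,d[a,b]) for a,b in zip(*np.where(l==i)) if d[a,b]>0])
        A=np.c_[P[:,:2]-P[:,:2].mean(0),np.ones(len(P))];print(r,c,st[i],ray_z("scene",r,c,.0195),P.mean(0),"slopes",np.linalg.lstsq(A,P[:,2],rcond=None)[0])
```

```text
[ 0.49001514 -0.01655329  0.20872455] [ 0.36678802 -0.09957482 -0.22623462]
211.11111111111111 298.1111111111111 [293 207  12   9  81] [0.48534623 0.01791062 0.0195    ] [0.4832277  0.02126517 0.02458086] slopes [-0.5617518   0.94019995  0.02458086]
```

View pics/s5.png

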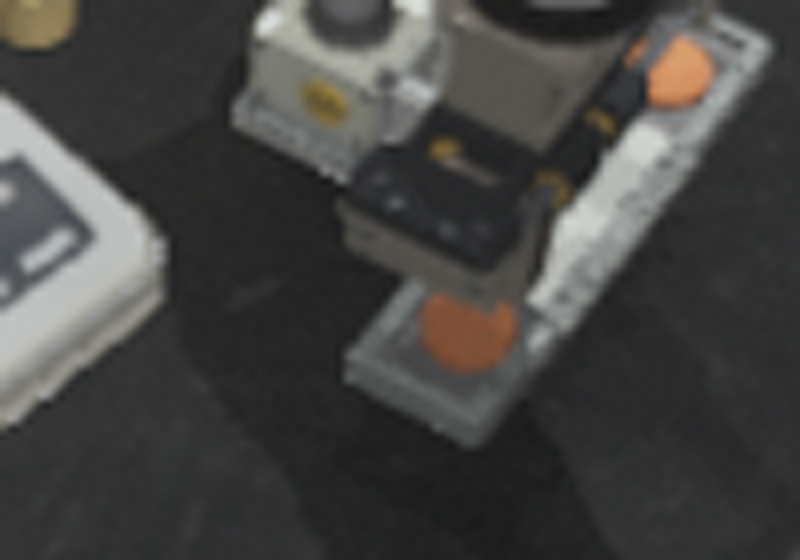

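Request:
drive_tool --commands "0 0.15 -1 0 0 0 0; 0 0.3 -2 0 0 0 0; 0 0.5 -4 0 0 0 0; 0 0.5 -4 0 0 0 0; 0 0.5 -4 0 0 0 0"

```text
clock: 9.7
tcp_pos: [0.4951, -0.0572, 0.2087]
tool_rot: [0.998, 0.07, 0.0, -0.0]
contact_force: [-0.1, 0.5, 0.0]
finger_gap: 0.0003
grip_force: 0.0
```

Run:
```python
from h import *
s=manip.get_state();print(s["tcp_pos"],s["contact_force"])
for cam in("scene","top"):
  p,d=manip.grab_frame(cam);im=p[:,:,::-1].copy();h=cv2.cvtColor(im,cv2.COLOR_BGR2HSV)
  cv2.imwrite(f"pics/{cam}6.png",im)
  m=((h[...,0]>5)&(h[...,0]<20)&(h[...,1]>90)&(h[...,2]>100)).astype(np.uint8)
  n,l,st,ce=cv2.connectedComponentsWithStats(m)
  for i in range(1,n):
    r,c=ce[i][::-1]
    w=world(cam,r,c,med(d,r,c,1))
    if st[i,4]>20 and .45<w[0]<.53 and -.2<w[1]<.06:
        k=cv2.erode((l==i).astype(np.uint8),np.ones((3,3)))
        P=np.array([world(cam,a,b,d[a,b]) for a,b in zip(*np.where(k>0)) if d[a,b]>0])
        A=np.c_[P[:,:2]-P[:,:2].mean(0),np.ones(len(P))];print(cam,r,c,st[i],ray_z(cam,r,c,.0195).round(4),np.median(P,0).round(4),"slopes",np.linalg.lstsq(A,P[:,2],rcond=None)[0].round(3))
```

```text
[ 0.49505529 -0.05723218  0.20871568] [-0.11486886  0.51441708  0.0196104 ]
scene 179.52941176470588 325.20588235294116 [322 176   7   8  34] [ 0.4994 -0.1474  0.0195] [ 0.4991 -0.1481  0.0197] slopes [-0.688  0.007  0.02 ]
scene 210.5 298.12 [293 206  12  10 100] [0.4868 0.016  0.0195] [0.4869 0.0176 0.021 ] slopes [-0.053  0.004  0.021]
```

Request:
drive_tool --commands "0 0 0 2 0 0 0; 0 0 0 5 0 0 0; 0 0 -3 9 0 0 0; 0 0 -8 12 0 0 0; 0 0 -13 13 0 0 0; 0 0 -16 13 0 0 0; 0 0 -16 13 0 0 0"

```text
clock: 10.5
tcp_pos: [0.495, -0.2201, 0.3399]
tool_rot: [0.998, 0.068, 0.001, 0.001]
contact_force: [-1.7, 0.3, -0.7]
finger_gap: 0.0007
grip_force: 0.0
```

```bash
cat > m.py <<'E'
from h import *
for cam in("scene","top"):
  F=[manip.grab_frame(cam) for _ in range(4)];p=F[-1][0];D=np.stack([f[1] for f in F]);d=np.median(D,0);im=p[:,:,::-1].copy();h=cv2.cvtColor(im,cv2.COLOR_BGR2HSV)
  cv2.imwrite(f"pics/{cam}7.png",im)
  m=((h[...,0]>5)&(h[...,0]<20)&(h[...,1]>90)&(h[...,2]>100)).astype(np.uint8)
  n,l,st,ce=cv2.connectedComponentsWithStats(m)
  for i in range(1,n):
    r,c=ce[i][::-1]
    w=world(cam,r,c,med(d,r,c,1))
    if st[i,4]>20 and .45<w[0]<.56 and -.2<w[1]<.06:
        k=cv2.erode((l==i).astype(np.uint8),np.ones((3,3)))
        P=np.array([world(cam,a,b,d[a,b]) for a,b in zip(*np.where(k>0)) if d[a,b]>0])
        A=np.c_[P[:,:2]-P[:,:2].mean(0),np.ones(len(P))];print(cam,r.round(1),c.round(1),st[i,4],ray_z(cam,r,c,.0195).round(4),np.median(P,0).round(4),"slopes",np.linalg.lstsq(A,P[:,2],rcond=None)[0].round(3))
a=cv2.imread("pics/top7.png")[205:250,260:350];b=cv2.imread("pics/scene7.png")[165:230,270:350]
cv2.imwrite("pics/c7.png",np.hstack([cv2.resize(a,(400,200),interpolation=cv2.INTER_CUBIC),np.zeros((200,1,3),np.uint8)]) if 0 else cv2.resize(b,(738,600),interpolation=cv2.INTER_CUBIC))
E
python3 m.py
```

```text
scene 178.4 322.8 82 [ 0.5086 -0.1462  0.0195] [ 0.509  -0.147   0.0192] slopes [-0.049 -0.003  0.019]
scene 181.3 299.3 21 [ 0.5596 -0.0833  0.0195] [ 0.5507 -0.0704  0.0386] slopes [0.186 0.352 0.039]
scene 210.5 298.1 101 [0.487  0.016  0.0195] [0.4869 0.0176 0.0209] slopes [ 0.008 -0.117  0.021]
top 215.3 305.2 104 [ 0.5497 -0.0608  0.0195] [ 0.5475 -0.0582  0.0391] slopes [-0.063  0.031  0.039]
top 227.3 332.1 119 [ 0.5092 -0.1475  0.0195] [ 0.51   -0.1474  0.0184] slopes [-1.965  1.74   0.025]
top 234.5 282.5 114 [0.4871 0.0153 0.0195] [0.4868 0.0152 0.0206] slopes [-0.033 -0.116  0.021]
```

View pics/c7.png

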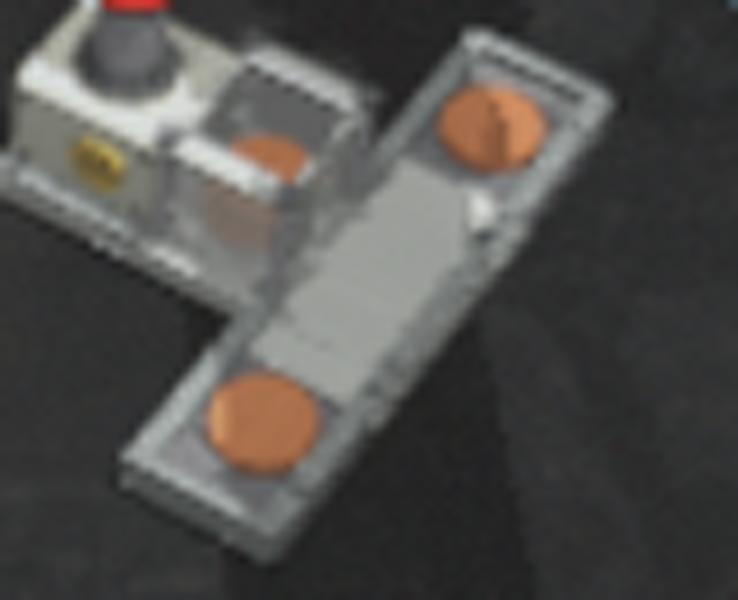

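The new disc (262,423) is tilted. Its trailing edge still hangs on the rim of the recess, about 4 mm short of centre. The seated disc is fine. I'll go back and push it a few millimetres more.

Request:
drive_tool --commands "0 0 5 0 0 0 0; 0 0 10 0 0 0 0; 0 0 14 -1 0 0 0; 0 0 16 -4 0 0 0; 0 0 16 -8 0 0 0; 0 0 16 -11 0 0 0; 0 0 16 -12.5 0 0 0; 0 0 16 -13 0 0 0; 0 0 16 -13 0 0 0; 0 -0.1 17 -13 0 0 0; 0 -0.25 18 -13 0 0 0; 0 -0.4 19 -13 0 0 0; 0 -0.5 19.7 -13 0 0 0; 0 -0.5 20 -13 0 0 0; 0 -0.5 20.2 -13 0 0 0; 0 -0.5 20.35 -13 0 0 0; 0 -0.5 20.35 -13 0 0 0; 0 -0.5 20.35 -13 0 0 0"

```text
clock: 12.7
tcp_pos: [0.4901, -0.0133, 0.2087]
tool_rot: [0.998, 0.07, -0.0, 0.0]
contact_force: [0.4, 0.7, -0.4]
finger_gap: 0.0004
grip_force: 0.0
```

```bash
python3 m.py; python3 -c "
from h import *;s=manip.get_state();print(s['tcp_pos'],s['contact_force'])"
```

```text
scene 178.9 324.2 53 [ 0.5036 -0.1477  0.0195] [ 0.5037 -0.1481  0.0188] slopes [-0.038  0.044  0.019]
scene 211.9 297.8 80 [0.4843 0.021  0.0195] [0.4832 0.0216 0.0192] slopes [-0.035  0.015  0.019]
top 227.4 331.6 113 [ 0.5089 -0.1457  0.0195] [ 0.51   -0.1471  0.0178] slopes [-0.027  0.014  0.018]
[ 0.48998054 -0.01312313  0.20868739] [-1.14936571 -0.19336527 -0.81240636]
```

The disc is now level and its top is at 0.019 m, so it has dropped. I'll retreat and verify.

Request:
drive_tool --commands "0 0.1 -0.7 0 0 0 0; 0 0.3 -2 0 0 0 0; 0 0.5 -4 0 0 0 0; 0 0.5 -4.35 1 0 0 0; 0 0.5 -4.35 4 0 0 0; 0 0.5 -4.35 8 0 0 0; 0 0.5 -8 11 0 0 0; 0 0.5 -12 13 0 0 0; 0 0.5 -16 15 0 0 0; 0 0.5 -20 15 0 0 0; 0 0.5 -20 15 0 0 0; 0 0.5 -20 15 0 0 0"

```text
clock: 14.3
tcp_pos: [0.4947, -0.2135, 0.359]
tool_rot: [0.998, 0.069, 0.0, -0.0]
contact_force: [-0.6, -0.1, 0.7]
finger_gap: 0.0004
grip_force: 0.0
```

```bash
python3 m.py; python3 -c "
from h import *;s=manip.get_state();print(s['clock'],s['tcp_pos'],s['contact_force'])"
```

```text
scene 178.4 322.8 80 [ 0.5085 -0.1463  0.0195] [ 0.5089 -0.1469  0.0191] slopes [-0.019  0.044  0.019]
scene 181.3 299.3 21 [ 0.5596 -0.0833  0.0195] [ 0.5503 -0.0697  0.0396] slopes [-0.586 -0.106  0.04 ]
scene 211.1 297.7 101 [0.4865 0.0187 0.0195] [0.4857 0.0182 0.0191] slopes [0.012 0.018 0.019]
top 215.3 305.2 106 [ 0.5497 -0.0605  0.0195] [ 0.5478 -0.058   0.0388] slopes [ 0.01  -0.042  0.039]
top 227.2 332.2 121 [ 0.5094 -0.1478  0.0195] [ 0.5101 -0.1476  0.0184] slopes [-1.297  1.196  0.022]
top 234.5 282.0 108 [0.487  0.0168 0.0195] [0.4871 0.0167 0.0184] slopes [0.035 0.021 0.018]
14.7 [ 0.49507028 -0.21233546  0.35860078] [-0.0503099   0.93240615 -1.02978089]
```

View pics/c7.png

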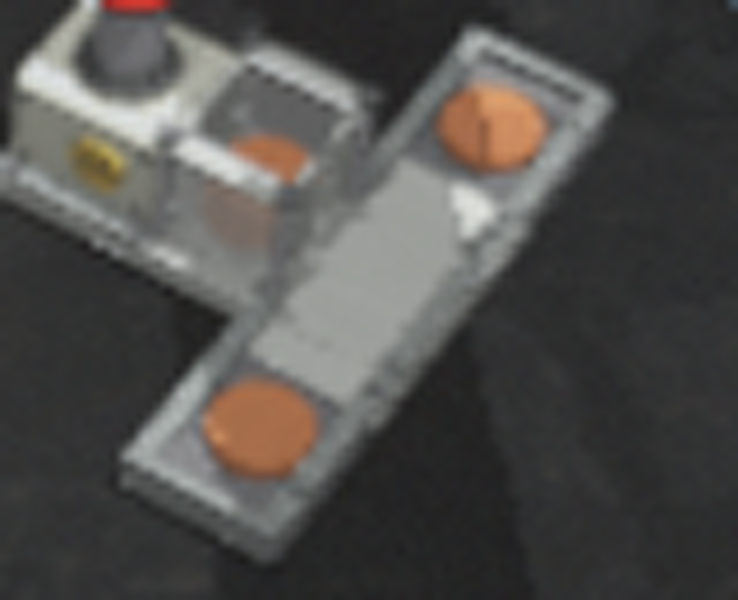

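The new disc (262,428) lies flat in its nest, and its top is at the same height as the seated disc (493,128).

```bash
python3 -c "
from workcell import manip;print(manip.sign_off())"
```

```text
the job is handed in; nothing more can be done
None
```

The job is done and handed in at about 15 s on the clock: I pressed the plunger once, it sprang back up, and the ejected disc now lies flat in the left nest, level with the seated one.

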